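# Slide the biscuit jars into the divided display stand

## Robot

A 7-joint arm with a two-finger parallel gripper is mounted at the origin on the work surface. World frame = base frame: x ahead of the robot, y to its left, z up, the work surface at z = 0. Lengths are in m, angles in rad, forces in N, time in s.
With the tool pointing down it reaches from about 0.4 to 0.85 m from the base axis. Payload 10.4 kg.
Tool frame: the origin (TCP) lies on the centre line of the jaws, within the pads' length; the fingertips stand ahead of it and the grasp point (between the pads) lies 6 mm ahead of it (robot.finger_overhang is the z of the fingertips in the tool frame, in m); z points along the fingers, x is the direction in which the jaws open and shut, and the axes are right-handed (so a half turn about z gives the same grasp; the last joint's range is limited). The gripper opens to 87 mm and grips with 3 to 60 N. Pads are 19 mm wide; open, the fingers measure 117 mm over their backs; the gripper's body (75 mm by 190 mm) begins 51 mm behind the grasp point.
Start: joints at [-1.195, 0.332, -0.065, 1.46, 0.022, 1.35, -0.088], TCP at [0.243, 0.576, 0.248] pointing down, gripper open.
Joint ranges: [-2.6, 2.6], [-0.5, 2.12], [-1.47, 1.34], [0.16, 2.42], [-1.27, 4.41], [0.06, 2.06], [-2.6, 2.6]. Speed limits (rad/s): [2.22, 2.22, 2.79, 2.79, 3.14, 3.14, 3.14].

## Interface

Orientations are given as a unit quaternion [w, x, y, z].
In Python, from plant import robot gives the robot as it stands.
- The arm moves only by the shell command python3 -m crank 'ROWS' [OPENING] [FORCE]. ROWS is JSON, a list of rows, each a list of 2 entries, a list of its own where there are three numbers: the shift along the tool's x, y, z in m, then the turn about the tool's z in degrees. In form: [[[tx, ty, tz], spin], ...]. A call has 1 to 10 rows; each row shifts and turns the pose as measured when the row begins, along the tool's axes as they then stand; what a row does not reach is not made up. A row lasts 1/10 s, in which the tool goes at most 50 mm and 8.59 degrees, less where a joint would pass 70% of its speed; a pose out of reach is approached as far as the arm can. A call with a gripper value outside its range is refused whole. OPENING is the opening, from 0 (shut) to 1 (fully open), set as the call begins (- or left out, the last holds). The fingers move at their own pace and stop on an object; FORCE is the grip in N (left out, the last holds). Time passes only in rows, so rows that do not move let the fingers close. It gives the time, the measured TCP pose, the force and the opening at its end, in the units of the state.
- robot.read_state(): the state, without advancing time (a new reading comes with each control period).
- robot.grab_frame(name): name is "side" or "top"; returns the picture (420x560x3 uint8, red, green, blue); there is no depth.
- robot.camera_model(name): a dict with "mtx" (3x3 intrinsics, pixels), "origin" and "attitude" of the camera in the world. Camera axes: x right, y down, z forward; pixel columns grow to the right and rows downward; lengths in m; the calibration is good to about 2 mm. A picture is of the moment at which its call begins. camera_model takes no time and is no camera call.
- robot.sign_off(): hands the job in, once; it reports no verdict.
The state is a dict: "time_s": time; "qpos": joint angles; "joint_vel": joint speeds; "tau": joint torques, N m; "ee_pos": TCP position; "tcp_rot": TCP orientation; "ft_force": force on the tool from outside, world axes, zero at the start; "wrist_torque": the same for the moment, N m; "gripper_width": finger opening in m.
Only numpy, scipy, OpenCV 4.12 (cv2) and the standard library are available. Lean on these libraries where they do the work, as an engineer would, in place of code of your own. Each camera call takes 0.05 s, during which the arm holds its last target. There are 200 camera calls.

## Task

Two biscuit jars are still standing on the front deck of the wooden display stand on the breakfast buffet. Slide them along the deck, without lifting or toppling them, into the two empty bays, one jar in each, until no part of a jar sticks out of its bay. Leave the jar that is already in its bay, and the mug, bowl and tongs beside the stand, where they are.

Things in the scene. Friction and masses are not known exactly. Their poses are not given: they have to be found in the camera images.
- stand: fixed light-wood display stand, 275 (its x) by 376 mm (y); origin at the centre of its underside, on the counter; x points from the open front into the bays (away from the robot), y left, z up. Flat deck 40 mm above the counter all over; bare and rimless in front (x -137.5 to 22.5), three bays side by side behind (x 22.5 to the back wall's inside at 127.5; centres y -122, 0, 122)
- bay_left (a point): left (+y) bay: middle of its mouth, on the deck (40 mm up), axes as the stand's. Every bay is 112 mm wide inside and 105 mm deep (along x), open above and in front, floor flush with the deck, no sill; walls and dividers 10 mm thick, 45 mm high above the deck, noses rounded
- bay_middle (a point): middle bay: middle of its mouth, on the deck (40 mm up), axes as the stand's. Every bay is 112 mm wide inside and 105 mm deep (along x), open above and in front, floor flush with the deck, no sill
- bay_right (a point): right (-y) bay: middle of its mouth, on the deck (40 mm up), axes as the stand's. Every bay is 112 mm wide inside and 105 mm deep (along x), open above and in front, floor flush with the deck, no sill. A flat paper doily lies in each empty bay (no obstacle)
- jar_1: squat clip-lid glass biscuit jar with a flat steel lid, 90 mm in diameter (round, straight sides), 72 mm tall, about 0.5 kg, too wide to grip; origin at the centre of its underside, z up. Starts loose on the front deck
- jar_2: squat clip-lid glass biscuit jar with a flat steel lid, 90 mm in diameter (round, straight sides), 72 mm tall, about 0.5 kg, too wide to grip; origin at the centre of its underside, z up. Starts loose on the front deck
- stocked_jar: squat clip-lid glass biscuit jar with a flat steel lid, 90 mm in diameter (round, straight sides), 72 mm tall, about 0.5 kg, too wide to grip; origin at the centre of its underside, z up. The same kind of jar; already stands in one of the three bays (which one varies): leave it there
- mug: bystander: white mug, 80 mm in diameter, 85 mm tall, on the counter beside the stand; origin at the centre of its underside
- bowl: bystander: blue bowl, 110 mm in diameter, 50 mm tall, on the counter beside the stand; origin at the centre of its underside
- tongs: bystander: steel serving tongs lying on the counter beside the stand, about 220 mm long (x) and 82 mm wide (y), 12 mm high; origin near the middle, on the counter

How it is judged:
At the end, for the whole second after the job is handed in: Both loose jars and the stocked jar stand upright (within 0.1 rad) and at rest on the deck, one in each of the three bays, each wholly inside: its nearest side at most 5 mm out of the bay's mouth (x of each of jar_1, jar_2, stocked_jar in the frame of stand above 0.0625 m and y of jar_1 in the frame of stand between -0.15 and 0.15 m and z of jar_1 in the frame of stand between 0.034 and 0.046 m and angle between each of jar_1, jar_2, stocked_jar's own z axis and vertical below 0.1 rad and linear speed of each of jar_1, jar_2, stocked_jar below 0.02 m/s and y of jar_2 in the frame of stand between -0.15 and 0.15 m and z of jar_2 in the frame of stand between 0.034 and 0.046 m and y of stocked_jar in the frame of stand between -0.15 and 0.15 m and z of stocked_jar in the frame of stand between 0.034 and 0.046 m); the robot touches nothing.
It fails at once if a jar is lifted or climbs more than 15 mm off the deck, or falls from the stand (z of any of jar_1, jar_2, stocked_jar in the frame of stand above 0.055 m or z of any of jar_1, jar_2, stocked_jar in the frame of stand below 0.025 m).
It fails at once if a jar is tipped by more than 0.35 rad (20 degrees) (angle between any of jar_1, jar_2, stocked_jar's own z axis and vertical above 0.35 rad).
It fails at once if the stocked jar is shifted by more than 20 mm (distance of stocked_jar from where it was at the start of the episode above 0.02 m).
It fails at once if the mug, bowl or tongs are shifted by more than 20 mm (distance of any of mug, bowl, tongs from where it was at the start of the episode above 0.02 m).
It also fails if it takes over 72 s, if anything falls off the work surface, if the arm or the gripper's body presses on something with over 40 N, if the wrist force passes 120 N, or if a joint passes its speed limit or range.

## Working session

There is one attempt and no reset: what is moved stays moved. The work goes in short steps, Python scripts to look and compute and a shell command to move; the robot and the scene stay as the last step left them, time stands still between calls to the robot, and variables do not carry over. Pictures are saved under pics/ and viewed, about 8 in all and at most 12, crops included, and the job is handed in when it is done.

```bash
mkdir -p pics; ls
python3 - <<'E'
from plant import robot
import cv2
for n in("top","side"):
    cv2.imwrite(f"pics/{n}0.png",robot.grab_frame(n)[:,:,::-1])
    print(n,robot.camera_model(n))
print(robot.read_state(),robot.finger_overhang)
E
```

```text
pics
top {'mtx': array([[379.1317921 ,   0.        , 279.77068634],
       [  0.        , 379.1317921 , 211.68881456],
       [  0.        ,   0.        ,   1.        ]]), 'origin': array([0.38425802, 0.00850364, 1.25169543]), 'attitude': array([ 0.04028161, -0.70117321,  0.7107427 , -0.03972824])}
side {'mtx': array([[505.96865429,   0.        , 276.8603087 ],
       [  0.        , 505.96865429, 210.85320687],
       [  0.        ,   0.        ,   1.        ]]), 'origin': array([-0.09185122, -0.75217234,  0.74310904]), 'attitude': array([-0.42962767,  0.84232214, -0.28584752,  0.15557853])}
{'time_s': 0.1, 'qpos': array([-1.19461992,  0.33275225, -0.06465915,  1.46086706,  0.02159755,
        1.34986285, -0.08849671]), 'joint_vel': array([-0.00156707, -0.00155169, -0.00017106, -0.00273577, -0.00022047,
        0.00161663, -0.00059131]), 'tau': array([ 8.27910098e-04, -6.24532413e+01,  2.38537474e-02, -3.90722358e+01,
       -6.16881251e-02,  3.64258233e-02,  5.39734776e-05]), 'ee_pos': array([0.24258581, 0.5756685 , 0.24686396]), 'tcp_rot': array([ 3.56924646e-04,  8.33158358e-01,  5.53034170e-01, -4.78916182e-04]), 'ft_force': array([ 0.22184288,  0.01055975, -0.91929758]), 'wrist_torque': array([ 0.05537674, -0.01036936, -0.01472182]), 'gripper_width': 0.08706229602887702} 0.025
```

View pics/top0.png

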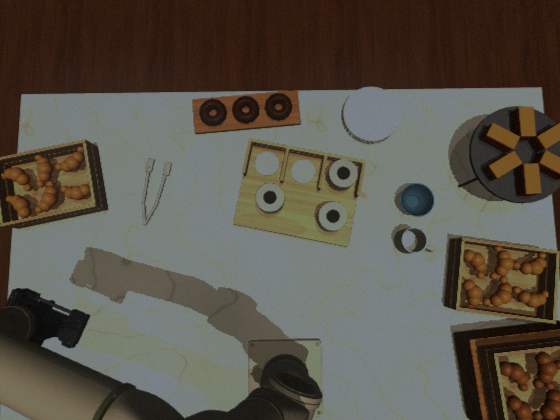

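View pics/side0.png

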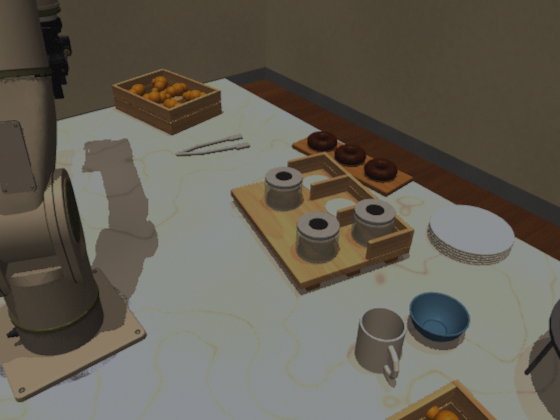

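The top view shows the stand at about (300,193) with its back up the image. The stocked jar is in the right bay (342,173), and the left and middle bays are empty with doilies at (267,163) and (303,171). The loose jars are at (270,198) and (332,216). The mug, bowl and tongs are all clear of the stand. Next I measure the lids (z=0.112) and the stand edges.

```bash
cat > h.py <<'E'
import numpy as np,cv2
from plant import robot
from scipy.spatial.transform import Rotation as R
def rot(q): return R.from_quat([q[1],q[2],q[3],q[0]])
def ray(n,px,z):
    c=robot.camera_model(n);d=rot(c["attitude"]).apply(np.linalg.inv(c["mtx"])@[px[0],px[1],1]);o=c["origin"]
    return (o+d*(z-o[2])/d[2])[:2]
def proj(n,P):
    c=robot.camera_model(n);p=c["mtx"]@rot(c["attitude"]).inv().apply(np.array(P)-c["origin"]);return p[:2]/p[2]
def knobs(im,guess,r=9):   # dark disc in the middle of each lid -> centroid
    g=cv2.cvtColor(im,cv2.COLOR_RGB2GRAY);out=[]
    for u,v in guess:
        m=np.zeros_like(g);cv2.circle(m,(int(u),int(v)),r,255,-1)
        b=((g<70)&(m>0)).astype(np.uint8)
        n,l,s,c=cv2.connectedComponentsWithStats(b);k=1+np.argmax(s[1:,4]);out.append((c[k],s[k,4]))
    return out
E
python3 - <<'E'
from h import *
im=robot.grab_frame("top")
for c,a in knobs(im,[(270,198),(332,216),(342,173)]): print("top",c,a,ray("top",c,.112))
s=robot.grab_frame("side")
for c,a in knobs(s,[(284,174),(318,225),(374,210)],12): print("side",c,a,ray("side",c,.112))
hsv=cv2.cvtColor(im,cv2.COLOR_RGB2HSV)
m=cv2.inRange(hsv,(10,70,40),(30,255,255));m[:135]=0;m[260:]=0;m[:,:225]=0;m[:,375:]=0
m=cv2.morphologyEx(m,cv2.MORPH_OPEN,np.ones((2,2)))
c=max(cv2.findContours(m,0,2)[0],key=cv2.contourArea);h=cv2.convexHull(c)
print(cv2.approxPolyDP(h,4,True)[:,0].tolist(),cv2.contourArea(h))
z=.04
for p in cv2.approxPolyDP(h,4,True)[:,0]: print(p,ray("top",p,.04),ray("top",p,.085))
cv2.imwrite("pics/c1.png",cv2.resize(im[130:260,220:380,::-1],None,fx=4.5,fy=4.5,interpolation=cv2.INTER_CUBIC))
E
```

```text
top [269.45736434 196.88372093] 129 [0.55954867 0.03925166]
top [332.56060606 215.84848485] 132 [ 0.49901983 -0.15077239]
top [343.06870229 172.54198473] 131 [ 0.63177119 -0.18681233]
side [283.33027523 175.56880734] 109 [0.55907674 0.03986621]
side [317.98816568 223.59763314] 169 [ 0.49881768 -0.15098279]
side [374.59589041 209.49315068] 146 [ 0.63093923 -0.18648807]
[[251, 140], [365, 164], [349, 242], [235, 225]] 10212.5
[251 140] [0.76050172 0.09990698] [0.74652877 0.09651244]
[365 164] [ 0.67478753 -0.27158448] [ 0.66399783 -0.26118256]
[349 242] [ 0.4218125  -0.21076052] [ 0.4204178  -0.20261747]
[235 225] [0.4810607  0.15254931] [0.47746564 0.14719973]
```

View pics/c1.png

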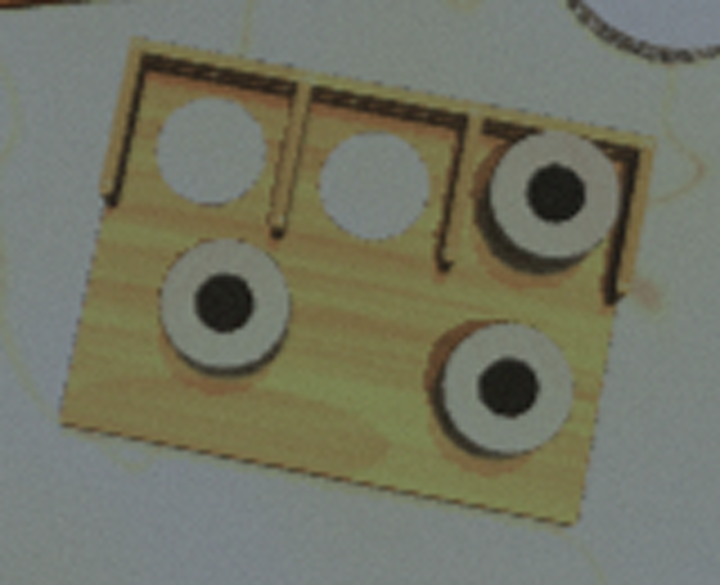

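The crop shows the front deck corners at (60,424) and (577,524), the back wall's top corners at (133,38) and (653,138), the divider noses at (278,235), (444,268), and the two empty bays on the left. I fit the stand pose to the four corners.

```bash
cat >> h.py <<'E'
def stand():
    A=[];B=[[-.1375,.188],[-.1375,-.188],[.1375,.188],[.1375,-.188]]
    for p,z in(((60,424),.04),((577,524),.04),((133,38),.085),((653,138),.085)):
        A.append(ray("top",((p[0]+.5)/4.5-.5+220,(p[1]+.5)/4.5-.5+130),z))
    A=np.array(A);B=np.array(B);b=B-B.mean(0);a=A-A.mean(0)
    th=np.arctan2((b[:,0]*a[:,1]-b[:,1]*a[:,0]).sum(),(b*a).sum())
    M=np.array([[np.cos(th),-np.sin(th)],[np.sin(th),np.cos(th)]]);t=A.mean(0)-B.mean(0)@M.T
    return M,t,th,A-(B@M.T+t)
E
python3 - <<'E'
from h import *
M,t,th,r=stand();print(t,th,np.degrees(th));print(r.round(4))
for p in([.5593,.0395],[.4989,-.1509],[.6313,-.1866]): print((np.array(p)-t)@M)
for y in(.061,-.061): print("nose",y,proj("top",[*(M@[.0225,y]+t),.085]))
s=robot.read_state();X=rot(s["tcp_rot"]).as_matrix();print(X.round(3))
print("tool in stand",(s["ee_pos"][:2]-t)@M)
for o in([-.19,-.10],[-.17,.06]): print(o,M@o+t)
E
```

```text
[ 0.58069815 -0.05148909] -0.2060234715914782 -11.804275402825116
[[ 0.0003 -0.0015]
 [ 0.0013  0.0008]
 [-0.0008 -0.0021]
 [-0.0009  0.0029]]
[-0.03955918  0.08468747]
[-0.05973189 -0.11404195]
[ 0.07717125 -0.12190203]
nose 0.061 [280.91572317 180.43316105]
nose -0.061 [319.3111461  187.78946233]
[[ 0.388  0.922 -0.   ]
 [ 0.922 -0.388 -0.001]
 [-0.001  0.    -1.   ]]
tool in stand [-0.45924607  0.54483519]
[-0.19, -0.1] [ 0.37425934 -0.11050618]
[-0.17, 0.06] [0.42656743 0.04201878]
```

```bash
cat >> h.py <<'E'
def go(x,y,z):  # print tool-axis shift to a stand-frame target (TCP z in world)
    M,t,th,_=stand();s=robot.read_state();X=rot(s["tcp_rot"]);e=s["ee_pos"]
    yaw=np.degrees(np.arctan2(*X.as_matrix()[1::-1,0])-th)
    print("t",s["time_s"],"at stand",((e[:2]-t)@M).round(4),"z",e[2].round(4),"tool-x yaw in stand",yaw.round(2),"q7",s["qpos"][6].round(2),"F",s["ft_force"].round(1),"w",s["gripper_width"].round(3))
    print("shift mm",(X.inv().apply(np.r_[M@[x,y]+t,z]-e)*1000).round(1))
E
python3 -m crank '[[[0,0,0],7.9],[[0,0,0],7.9],[[0,0,0],7.9],[[0,0,0],7.9],[[0,0,0],7.9],[[0,0,0],7.9],[[0,0,0],7.9],[[0,0,0],7.9],[[0,0,0],7.9],[[0,0,0],7.9]]' 0.575 20
python3 -c "
from h import *
go(-.04,.023,.2)"
```

```text
time_s: 1.2
ee_pos: [0.2422, 0.5746, 0.2444]
tcp_rot: [0.003, 0.992, -0.13, -0.001]
ft_force: [-0.7, 0.6, 0.4]
gripper_width: 0.0497Traceback (most recent call last):
  File "<string>", line 3, in <module>
    go(-.04,.023,.2)
    ~~^^^^^^^^^^^^^^
  File "h.py", line 28, in go
    print("t",s["time_s"],"at stand",((e[:2]-t)@M).round(4),"z",e[2].round(4),"tool-x yaw in stand",yaw.round(2),"q7",s["qpos"][6].round(2),"F",s["ft_force"].round(1),"w",s["gripper_width"].round(3))
                                                                                                                                                                           ^^^^^^^^^^^^^^^^^^^^^^^^
AttributeError: 'float' object has no attribute 'round'
```

```bash
sed -i 's/s\["gripper_width"\].round(3)/s["gripper_width"]/' h.py
python3 -c "
from h import *
go(-.04,.023,.2)"
```

```text
t 1.2 at stand [-0.4594  0.5436] z 0.2444 tool-x yaw in stand -3.09 q7 -1.47 F [-0.7  0.6  0.4] w 0.04967008913010216
shift mm [446.9 497.   46.9]
```

```bash
python3 -m crank '[[[36,40,0],-0.3],[[0,0,0],0]]' 2>&1 | tail -1; python3 -c "
from h import *
go(-.04,.023,.2)"
```

```text
gripper_width: 0.0502
t 1.4 at stand [-0.4274  0.5034] z 0.2433 tool-x yaw in stand -3.12 q7 -1.41 F [ 0.8 -0.2  0.6] w 0.050243498313769654
shift mm [413.  458.2  47.1]
```

I typed that row in mm instead of metres. The 50 mm per-row cap limited it and it moved in the intended direction. I'll use metres from here.

```bash
python3 -m crank '[[[0.033,0.037,0],-0.3],[[0.033,0.037,0],-0.3],[[0.033,0.037,0],-0.3],[[0.033,0.037,0],-0.3],[[0.033,0.037,0],-0.3],[[0.033,0.037,0],-0.3],[[0.033,0.037,0],-0.3],[[0.033,0.037,0],-0.3],[[0.033,0.037,0],-0.3],[[0.033,0.037,0],-0.3]]' 2>&1 | tail -1; python3 -c "
from h import *
go(-.04,.023,.2)"
```

```text
gripper_width: 0.0503
t 2.4 at stand [-0.1133  0.1267] z 0.245 tool-x yaw in stand 0.62 q7 -0.45 F [1.1 0.9 0.2] w 0.05025309526982314
shift mm [ 72.3 104.3  45.4]
```

```bash
python3 -m crank '[[[0.025,0.035,0.005],0.3],[[0.025,0.035,0.01],0.3],[[0.022,0.033,0.015],0],[[0,0,0.01],0],[[0,0,0],0]]' 2>&1 | tail -1; python3 -c "
from h import *
go(-.04,.023,.079)
cv2.imwrite('pics/s1.png',robot.grab_frame('side')[:,:,::-1])"
```

```text
gripper_width: 0.0504
t 2.9 at stand [-0.0349  0.0112] z 0.2055 tool-x yaw in stand -0.55 q7 -0.12 F [ 0.2  0.4 -1. ] w 0.050445569406448176
shift mm [ -5.5 -12.6 126.4]
```

View pics/s1.png

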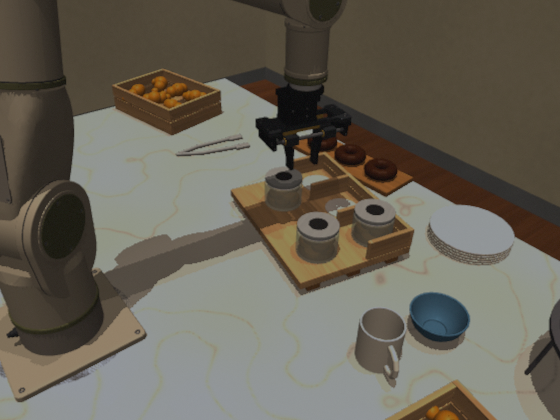

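The tips are at (290,160) and (315,155), behind and beside the left jar, with the jaws along the stand's x as intended. I descend.

```bash
python3 -m crank '[[[-0.005,0,0.02],-0.5],[[0,0,0.025],0],[[0,0,0.025],0],[[0,0,0.025],0],[[0,0,0.018],0],[[0,0,0.01],0],[[0,0,0.003],0],[[0,0,0],0]]' 2>&1 | tail -1; python3 -c "
from h import *
go(-.04,.038,.079)"
```

```text
gripper_width: 0.0499
t 3.75 at stand [-0.039   0.0218] z 0.0821 tool-x yaw in stand 0.83 q7 -0.03 F [-0.3 -0.9 -0.4] w 0.04987379657248231
shift mm [ -0.8 -16.2   3.1]
```

```bash
python3 -m crank '[[[-0.001,-0.006,0.002],0.4],[[0,-0.006,0.001],0.4],[[0,-0.006,0],0],[[0,-0.006,0],0],[[0,-0.006,0],0],[[0,-0.006,0],0],[[0,-0.006,0],0],[[0,-0.005,0],0],[[0,-0.003,0],0],[[0,0,0],0]]' 2>&1 | tail -1; python3 -c "
from h import *
go(-.04,.075,.079)"
```

```text
gripper_width: 0.05
t 4.75 at stand [-0.0393  0.0759] z 0.0812 tool-x yaw in stand -0.04 q7 -0.14 F [-0.4 -1.4 -0.7] w 0.04995148201658047
shift mm [-0.7  0.9  2.2]
```

```bash
python3 -m crank '[[[0,0.012,0],0],[[0,0.018,0],0],[[0,0.01,-0.03],0],[[0,0,-0.04],0],[[0,0,-0.04],0],[[0,0.03,-0.02],0],[[-0.005,0.045,0],0],[[-0.005,0.045,0],0],[[-0.005,0.045,0],0],[[0,0.03,0],0]]' 2>&1 | tail -1; python3 -c "
from h import *
go(-.06,-.175,.2)
cv2.imwrite('pics/s2.png',robot.grab_frame('side')[:,:,::-1])"
```

```text
gripper_width: 0.0499
t 5.75 at stand [-0.0558 -0.1689] z 0.2181 tool-x yaw in stand 0.27 q7 0.23 F [0.3 0.3 0.1] w 0.04994131571644536
shift mm [-4.5  6.3 18. ]
```

View pics/s2.png

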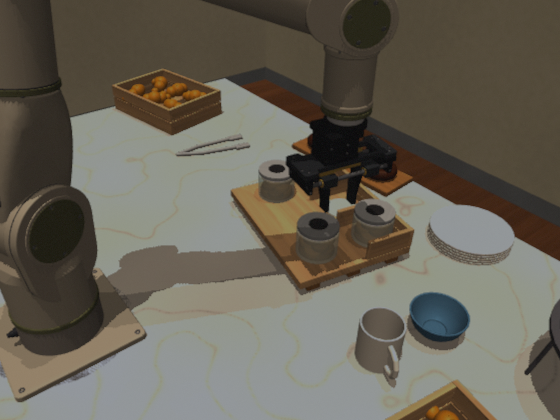

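The left jar's lid is now at (276,170), near the left edge but on the deck. The gripper is above the right jar.

```bash
python3 -m crank '[[[-0.004,0.008,0.01],0],[[0,0,0.005],0],[[0,0,0],0]]' 2>&1 | tail -1; python3 -c "
from h import *
M,t,th,_=stand()
for c,a in knobs(robot.grab_frame('side'),[(276,170),(318,225)],12): print(c,a,(ray('side',c,.112)-t)@M)
go(-.06,-.184,.079)"
```

```text
gripper_width: 0.0499
[276.38613861 168.28712871] 101 [-0.04004425  0.12204083]
[318.92460317 222.6547619 ] 252 [-0.05639657 -0.11213561]
t 6.15 at stand [-0.0609 -0.1846] z 0.2026 tool-x yaw in stand -0.25 q7 0.26 F [-0.4 -1.3 -1. ] w 0.050004969691963455
shift mm [ -1.7   0.3 123.6]
```

```bash
python3 -m crank '[[[0,0,0.02],0],[[0,0,0.025],0],[[0,0,0.025],0],[[0,0,0.025],0],[[0,0,0.018],0],[[0,0,0.008],0],[[0,0,0.002],0],[[0,0,0],0]]' 2>&1 | tail -1; python3 -c "
from h import *
go(-.06,-.047,.079)"
```

```text
gripper_width: 0.0497
t 6.95 at stand [-0.0548 -0.1741] z 0.0762 tool-x yaw in stand 0.61 q7 0.39 F [ 0.5 -0.1  0.3] w 0.04971425080173085
shift mm [  -3.8 -127.1   -1.6]
```

```bash
python3 -m crank '[[[-0.003,-0.004,-0.003],0.5],[[-0.001,-0.006,0],0],[[0,-0.006,0],0],[[0,-0.007,0],0],[[0,-0.007,0],0],[[0,-0.007,0],0],[[0,-0.007,0],0],[[0,-0.007,0],0],[[0,-0.007,0],0],[[0,-0.007,0],0]]' 2>&1 | tail -1; python3 -c "
from h import *
go(-.06,-.047,.079)"
```

```text
gripper_width: 0.0498
t 7.95 at stand [-0.0587 -0.1053] z 0.0823 tool-x yaw in stand -0.01 q7 0.21 F [-1.9 -3.1 -2.1] w 0.04975467653663636
shift mm [ -1.4 -58.3   3.8]
```

```bash
python3 -m crank '[[[0,-0.007,0.002],0],[[0,-0.007,0.001],0],[[0,-0.007,0],0],[[0,-0.007,0],0],[[0,-0.007,0],0],[[0,-0.007,0],0],[[0,-0.007,0],0],[[0,-0.006,0],0],[[0,-0.003,0],0],[[0,0,0],0]]' 2>&1 | tail -1; python3 -c "
from h import *
go(-.06,-.047,.079)"
```

```text
gripper_width: 0.05
t 8.95 at stand [-0.057  -0.0447] z 0.0812 tool-x yaw in stand -0.07 q7 0.08 F [-0.9 -2.2 -1.3] w 0.0500081049514953
shift mm [-3.1  2.3  2.1]
```

```bash
python3 -m crank '[[[0,0.012,0],0],[[0,0.018,0],0],[[0,0.01,-0.03],0],[[0,0,-0.04],0],[[0,0,-0.04],-5],[[-0.01,0,-0.02],-8],[[0,0,0],-8],[[0,0,0],-8],[[0,0,0],-8],[[0,0,0],-8]]' 2>&1 | tail -1
python3 -m crank '[[[0,0,0],-8],[[0,0,0],-8],[[0,0,0],-8],[[0,0,0],-8],[[0,0,0],-8],[[0,0,0],-5],[[0,0,0],0]]' 2>&1 | tail -1; python3 -c "
from h import *
go(-.13,0,.2)"
```

```text
gripper_width: 0.0496
gripper_width: 0.0499
t 10.65 at stand [-0.0713 -0.0972] z 0.2194 tool-x yaw in stand 93.26 q7 1.66 F [0.1 0.2 1.1] w 0.04992072780265698
shift mm [100.  -53.9  19.3]
```

```bash
python3 -m crank '[[[0.03,-0.018,0.006],1.5],[[0.035,-0.018,0.006],1.5],[[0.03,-0.018,0.006],0.3],[[0,0,0],0],[[0,0,0],0]]' 2>&1 | tail -1; python3 -c "
from h import *
M,t,th,_=stand()
im=robot.grab_frame('side');cv2.imwrite('pics/s3.png',im[:,:,::-1])
for p in([-.04,.122],[-.057,.002],[.077,-.122]):
  u=proj('side',[*(M@p+t),.112])
  for c,a in knobs(im,[u],12): print(u,c,a,(ray('side',c,.112)-t)@M)
go(-.13,0,.079)"
```

```text
gripper_width: 0.0503
[276.40992141 168.29109602] [275.16494845 167.18041237] 388 [-0.0404413   0.12798365]
[293.17191458 194.94656008] [292.84242424 194.89090909] 165 [-0.05756767  0.0025085 ]
[374.71014728 209.5026342 ] [374.65517241 209.48965517] 145 [ 0.07691979 -0.1219096 ]
t 11.2 at stand [-0.1285 -0.0031] z 0.2013 tool-x yaw in stand 88.73 q7 1.28 F [0.3 0.  0.5] w 0.04993649381431436
shift mm [  0.2  -6.2 122.2]
```

View pics/s3.png

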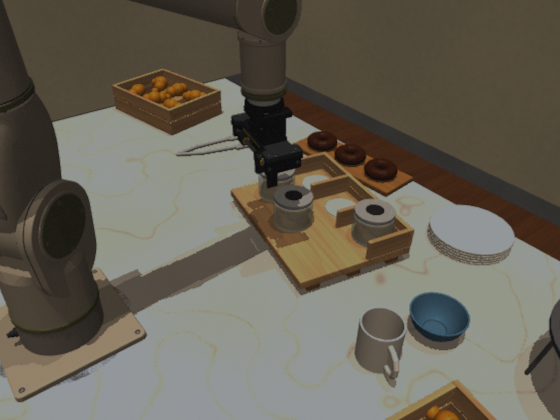

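The middle jar's lid is at (293,195), giving stand (-0.058, 0.002). The left jar is behind the gripper and the stocked jar hasn't moved. I descend behind the middle jar.

```bash
python3 -m crank '[[[0,-0.003,0.02],-1],[[0,-0.003,0.025],0],[[0,-0.003,0.025],0],[[0,0,0.025],0],[[0,0,0.015],0],[[0,0,0.006],0],[[0,0,0],0]]' 2>&1 | tail -1; python3 -c "
from h import *
print(rot(robot.read_state()['tcp_rot']).as_matrix().round(3)[:,2])
go(.026,0.0,.079)"
```

```text
gripper_width: 0.0501
[ 0.048  0.013 -0.999]
t 11.9 at stand [-0.1276 -0.0074] z 0.0836 tool-x yaw in stand 88.65 q7 1.4 F [ 0.3 -0.4  0.9] w 0.05011334251504857
shift mm [ 10.9 153.   11.6]
```

```bash
python3 -m crank '[[[0.006,0.003,0.001],-0.7],[[0.003,0.006,0.001],-0.6],[[0.001,0.007,0.0005],0],[[0,0.007,0.0005],0],[[0,0.007,0.0005],0],[[0,0.007,0.0005],0],[[0,0.007,0.0005],0],[[0,0.007,0.0005],0],[[0,0.007,0.0005],0],[[0,0.007,0.0005],0]]' 2>&1 | tail -1; python3 -c "
from h import *
go(.024,0.0,.079)"
```

```text
gripper_width: 0.0502
t 12.9 at stand [-0.0661  0.0042] z 0.0821 tool-x yaw in stand 90.08 q7 1.54 F [-14.1   2.6  13.9] w 0.050171394790867116
shift mm [-4.3 90.   4.7]
```

The force is higher than before, so I look before continuing.

```bash
python3 -c "
from h import *
im=robot.grab_frame('side');cv2.imwrite('pics/s4.png',cv2.resize(im[120:300,200:440,::-1],None,fx=3,fy=3,interpolation=cv2.INTER_CUBIC))
print(rot(robot.read_state()['tcp_rot']).as_matrix().round(3)[:,2])
go(.024,0.0,.079)"
```

```text
[ 0.026  0.021 -0.999]
t 12.95 at stand [-0.0649  0.0042] z 0.0821 tool-x yaw in stand 90.08 q7 1.54 F [-6.3  2.   3. ] w 0.05033770416380367
shift mm [-4.4 88.8  4.9]
```

View pics/s4.png

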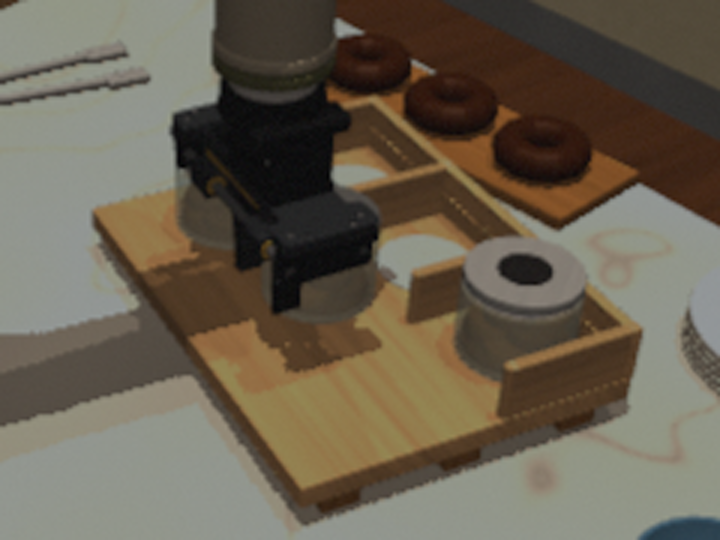

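The jar is upright between the fingers and on course for the middle bay, with the body just above the lid. After settling, the force dropped to about 7 N. I continue gently.

```bash
python3 -m crank '[[[-0.001,0.005,0],0],[[-0.001,0.006,0],0],[[-0.001,0.006,0],0],[[0,0.006,0],0],[[0,0.006,0],0],[[0,0.006,0],0],[[0,0.006,0],0]]' 2>&1 | tail -4; python3 -c "
from h import *
go(.024,0.0,.079)"
```

```text
ee_pos: [0.5504, -0.0416, 0.082]
tcp_rot: [-0.013, 0.774, 0.633, 0.009]
ft_force: [-11.1, 2.6, 11.6]
gripper_width: 0.0497
t 13.65 at stand [-0.0316  0.0035] z 0.082 tool-x yaw in stand 90.3 q7 1.6 F [-11.1   2.6  11.6] w 0.04974750780430151
shift mm [-3.9 55.7  2.4]
```

```bash
python3 -m crank '[[[0,0,-0.004],0],[[0,0,-0.004],0],[[-0.001,0.005,0],0],[[-0.001,0.006,0],0],[[0,0.006,0],0],[[0,0.006,0],0]]' 2>&1 | tail -4; python3 -c "
from h import *
go(.024,0.0,.079)"
```

```text
ee_pos: [0.5716, -0.0475, 0.0895]
tcp_rot: [-0.017, 0.774, 0.633, 0.007]
ft_force: [-9.1, 1.8, 6.2]
gripper_width: 0.0498
t 14.25 at stand [-0.0097  0.002 ] z 0.0895 tool-x yaw in stand 90.39 q7 1.62 F [-9.1  1.8  6.2] w 0.0497777052995331
shift mm [-2.6 33.9  9.9]
```

```bash
python3 -m crank '[[[0,0.005,-0.001],0],[[-0.001,0.006,0],0],[[-0.001,0.006,0],0],[[0,0.006,0],0],[[0,0.006,0],0],[[0,0.004,0],0],[[0,0,0],0]]' 2>&1 | tail -4; python3 -c "
from h import *
go(.024,0.0,.079)"
```

```text
ee_pos: [0.6039, -0.0563, 0.0896]
tcp_rot: [-0.02, 0.773, 0.634, 0.005]
ft_force: [-5.2, 1.5, 2.1]
gripper_width: 0.0503
t 14.95 at stand [ 0.0237 -0.    ] z 0.0896 tool-x yaw in stand 90.45 q7 1.65 F [-5.2  1.5  2.1] w 0.05025091351166837
shift mm [-0.3  0.6 10.6]
```

Now I back out, raise, and move behind the left jar. Its contact position is about (-0.087, 0.122), so I approach at x = -0.115.

```bash
python3 -m crank '[[[0,-0.01,0],0],[[0,-0.02,0],0],[[0,-0.025,0],0],[[0,-0.025,-0.03],0],[[0,-0.025,-0.04],0],[[0.03,-0.02,-0.04],0],[[0.04,-0.01,0],0],[[0.04,0,0],0],[[0.01,0,0],0],[[0,0,0],0]]' 2>&1 | tail -1; python3 -c "
from h import *
M,t,th,_=stand()
im=robot.grab_frame('side');cv2.imwrite('pics/s5.png',im[:,:,::-1])
for p in([-.04,.122],[.072,.0],[.077,-.122]):
  u=proj('side',[*(M@p+t),.112])
  for c,a in knobs(im,[u],12): print(u,c,a,(ray('side',c,.112)-t)@M)
print(rot(robot.read_state()['tcp_rot']).as_matrix().round(3)[:,2])
go(-.115,.122,.085)"
```

```text
gripper_width: 0.0499
[276.40992141 168.29109602] [276.38888889 168.27083333] 144 [-0.04000432  0.1221071 ]
[342.54001091 182.47588057] [341.73913043 182.77391304] 115 [ 0.06960138 -0.00032078]
[374.71014728 209.5026342 ] [374.65517241 209.48965517] 145 [ 0.07691979 -0.1219096 ]
[ 0.     0.04  -0.999]
t 16.0 at stand [-0.1093  0.1137] z 0.2094 tool-x yaw in stand 90.18 q7 1.2 F [ 0.5 -0.1 -0.4] w 0.0499559283570016
shift mm [  3.4  -4.7 124.7]
```

View pics/s5.png

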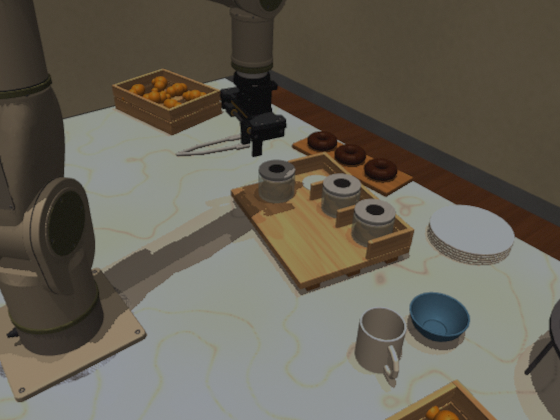

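The middle jar is in, at (342,183), x = 0.070. The left jar is at (276,168) and the stocked jar is unmoved. I descend behind the left jar.

```bash
python3 -m crank '[[[0.002,-0.004,0.02],0],[[0.001,-0.003,0.025],0],[[0,0,0.025],0],[[0,0,0.025],0],[[0,0,0.018],0],[[0,0,0.006],0],[[0,0,0],0]]' 2>&1 | tail -1; python3 -c "
from h import *
print(rot(robot.read_state()['tcp_rot']).as_matrix().round(3)[:,2])
go(.026,.122,.087)"
```

```text
gripper_width: 0.0501
[ 0.005  0.037 -0.999]
t 16.7 at stand [-0.1135  0.1094] z 0.0867 tool-x yaw in stand 89.34 q7 1.27 F [ 0.3  0.1 -0.3] w 0.050142965098546675
shift mm [ 14.2 139.4  -0.2]
```

```bash
python3 -m crank '[[[0.006,0.002,0],-0.3],[[0.005,0.004,0],-0.3],[[0.002,0.005,0],0],[[0,0.006,0],0],[[0,0.006,0],0],[[0,0.006,0],0],[[0,0.006,0],0],[[0,0.006,0],0],[[0,0.006,0],0]]' 2>&1 | tail -1; python3 -c "
from h import *
go(.026,.122,.087)"
```

```text
gripper_width: 0.0505
t 17.6 at stand [-0.0644  0.1239] z 0.0901 tool-x yaw in stand 90.02 q7 1.34 F [-9.1  1.6  8.7] w 0.05045009441866297
shift mm [-2.  90.4  2.3]
```

```bash
python3 -m crank '[[[-0.001,0.005,0],0],[[-0.001,0.006,0],0],[[0,0.006,0],0],[[0,0.006,0],0],[[0,0.006,0],0],[[0,0.006,0],0],[[0,0.006,0],0],[[0,0.006,0],0]]' 2>&1 | tail -1; python3 -c "
from h import *
print(rot(robot.read_state()['tcp_rot']).as_matrix().round(3)[:,2])
go(.026,.122,.087)"
```

```text
gripper_width: 0.0502
[-0.024  0.048 -0.999]
t 18.4 at stand [-0.0238  0.1249] z 0.0899 tool-x yaw in stand 90.29 q7 1.4 F [-11.2   1.1   9.1] w 0.05017814506976286
shift mm [-3.3 49.8  1.1]
```

```bash
python3 -m crank '[[[-0.001,0.005,0],0],[[-0.001,0.006,0],0],[[-0.001,0.006,0],0],[[0,0.006,0],0],[[0,0.006,0],0],[[0,0.006,0],0],[[0,0.006,0],0],[[0,0.006,0],0],[[0,0.003,0],0],[[0,0,0],0]]' 2>&1 | tail -1; python3 -c "
from h import *
print(rot(robot.read_state()['tcp_rot']).as_matrix().round(3)[:,2])
go(.026,.122,.087)"
```

```text
gripper_width: 0.0498
[-0.052  0.06  -0.997]
t 19.4 at stand [0.0193 0.1262] z 0.0899 tool-x yaw in stand 90.63 q7 1.46 F [-3.5  0.5  3.6] w 0.049821631793894094
shift mm [-4.4  6.8  2.2]
```

```bash
python3 -m crank '[[[-0.002,0.005,0],0],[[-0.001,0.005,0],0],[[0,0.002,0],0],[[0,0,0],0]]' 2>&1 | tail -1; python3 -c "
from h import *
go(.026,.122,.087)"
python3 -m crank '[[[0,-0.01,0],0],[[0,-0.02,0],0],[[0,-0.025,0],0],[[0,-0.03,-0.02],0],[[0,-0.03,-0.03],0],[[0,-0.03,-0.04],0],[[0.03,-0.03,-0.03],0],[[0,-0.03,0],0],[[0,0,0],0],[[0,0,0],0]]' 2>&1 | tail -1; python3 -c "
from h import *
M,t,th,_=stand()
im=robot.grab_frame('side');cv2.imwrite('pics/s6.png',cv2.resize(im[100:300,200:460,::-1],None,fx=3,fy=3,interpolation=cv2.INTER_CUBIC))
for p in([.072,.122],[.07,.0],[.077,-.122]):
  u=proj('side',[*(M@p+t),.112])
  for c,a in knobs(im,[u],12): print(u,c,a,(ray('side',c,.112)-t)@M)
go(0,0,0)"
```

```text
gripper_width: 0.0502
t 19.8 at stand [0.0289 0.1254] z 0.0898 tool-x yaw in stand 90.8 q7 1.47 F [-4.4 -0.2  3.2] w 0.05020410422709063
shift mm [-3.5 -2.7  2.8]
gripper_width: 0.0502
[316.50461869 158.73240616] [317.26966292 157.95505618] 89 [0.07571124 0.12461189]
[341.81104354 182.66831124] [341.73913043 182.77391304] 115 [ 0.06960138 -0.00032078]
[374.71014728 209.5026342 ] [374.65517241 209.48965517] 145 [ 0.07691979 -0.1219096 ]
t 20.85 at stand [-0.1735  0.1428] z 0.2258 tool-x yaw in stand 90.77 q7 1.09 F [ 0.7  0.4 -0. ] w 0.04960575631456096
shift mm [-157.   186.1  205.4]
```

View pics/s6.png

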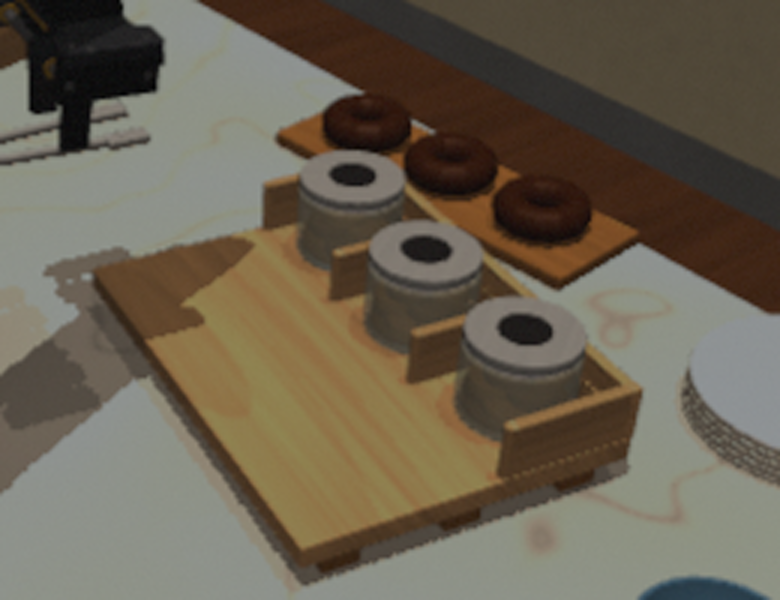

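All three jars stand upright in their bays and the gripper is clear of them. I cross-check with the top camera, then hand in if it agrees.

```bash
python3 -c "
from h import *
M,t,th,_=stand()
im=robot.grab_frame('top');ok=True
for p in([.075,.124],[.07,.0],[.077,-.122]):
  u=proj('top',[*(M@p+t),.112])
  for c,a in knobs(im,[u],9):
    q=(ray('top',c,.112)-t)@M; print(u,c,a,q); ok&=q[0]>.067 and abs(q[1])<.14
print(ok)
if ok: robot.sign_off()"
```

```text
[264.07835025 158.37224151] [264.03787879 157.95454545] 132 [0.07626455 0.12437962]
[303.41909335 167.48963435] [303.3515625 167.3125   ] 128 [0.07050489 0.00030539]
[343.02617683 172.75403165] [343.02307692 172.56153846] 130 [ 0.07758919 -0.12188698]
True
the job is handed in; nothing more can be done
```

Both loose jars are in the two empty bays and the job is handed in. I cradled each jar between the half-open fingers, slid it sideways to line up with its bay, then pushed it in.

- **Final positions:** I measured both jars with the side and top cameras, which agreed within about 1 mm. The left jar is at x ≈ 0.076, y ≈ 0.124 and the middle jar at x ≈ 0.070, y ≈ 0.000 in the stand frame. The limit is x > 0.0625. The last side picture shows all three jars upright.
- **Other objects:** The stocked jar read (0.077, -0.122) in the side view before and after, and its top-view readings agree within 1 mm. I did not re-measure the mug, bowl or tongs, but the arm's path never came near them.
- **Unit slip:** I typed one early row in mm instead of metres. The 50 mm per-row cap limited it, and nothing was touched.
- **Unexpected force:** During the forward pushes the wrist read up to about 14 N backward and 14 N upward, more than I expected. I did not find the cause. Raising the tool a few millimetres lowered it on the middle jar, but about 11 N came back on the left jar.
- **Tool tilt:** The tool gradually tilted to about 4–5 degrees by the end, with no visible effect on the jars.

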